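# Butt a lens tube against its camera in a V-block and hold it seated

### The job

Take the loose lens tube out of the foam tray and lay it gently in the V-block, flange towards the camera but with a small gap left between the two flanges. Then slide it along the V until its flange sits flush against the camera's flange, and press it firmly (but not hard) down onto both faces of the V. Finish still holding it there, pressed down, so that the ring clamp can be fitted: do not let go at the end, and leave the ring clamp, jar and nozzle where they are.

Things in the scene. Friction and masses are not known exactly. Their poses are not given: they have to be found in the camera images.
- lens_mid (a point): Centre of the loose lens tube, on its axis, half-way along it. A black cylinder 40 mm in diameter, 130 mm long over all, about 0.3 kg, lying level; its axis is this frame's y. The last 5 mm at the +y end are a bare-metal flange 48 mm in diameter, all the rest is plain 40 mm tube; front glass at the -y end. Grip it across the middle from above.
- lens_face (a point): Centre of the lens tube's flange end face, 65 mm from lens_mid along the tube's +y; same axes as lens_mid.
- tray: Fixed grey tray, 100 mm (x) by 170 mm (y), rim 15 mm high, in which the lens tube lies along y at the start, its axis 46 mm above the bench, on two pink foam rests 22 mm long. The rests leave 72 mm free around the tube's middle (y -38 to 34 mm), floor 5 mm high at most, for the fingers. Origin under its centre, at bench height.
- v_home (a point): Fixed point on the V-block: where lens_mid lies when the tube is seated in the V with its flange flush on the camera, 64 mm above the bench. y runs level along the V towards the camera, x level across it, z up. Two steel V saddles (90 degrees, opening upward), each 18 mm long, carry the plain tube: y -63 to -45 mm and y 25 to 43 mm from here.
- vblock: The whole V-block, bolted down: base plate 100 mm (x) by 230 mm (y), top 12 mm above the bench; axes as v_home; origin under its centre, at bench height. Between the saddles are 70 mm free for fingers, down to the plate. The saddles' shoulders are 58 mm across and end 6 mm below the V's axis, so the tube stands clear above them.
- camera_face (a point): Fixed: centre of the camera's flange face (bare metal, 48 mm in diameter), 65 mm from v_home along +y, facing the lens; axes as v_home. An open slot, 22 mm wide, before it takes the lens flange, which does not fit into the V: lay the tube 5 to 12 mm short. The camera (black tube, grey body) is clamped behind; its clamp reaches 33 mm above the V's axis.
- v_face_left: The V's steel faces (one on each saddle) on the -x side of v_home, rising at 45 degrees: one of the two contact lines. Fixed, ground smooth (friction about 0.25 on the tube). Origin and axes as vblock.
- v_face_right: The same on the +x side of v_home: the other contact line. The tube's weight alone puts about 2 N on each side; pressed firmly means about 10 N on each, that is 12 to 18 N of downward push on the tube. A tube rammed hard against the camera hangs there by friction and presses less on the V.
- ring_clamp: Bystander: an open aluminium ring clamp, 64 mm in diameter, 11 mm high, with a thumb screw, lying flat. Origin at the centre of its underside.
- ball_jar: Bystander: a small amber glass jar, 38 mm in diameter, 48 mm high. Origin at the centre of its underside.
- nozzle: Bystander: a square hot-air nozzle, 42 mm wide, 42 mm high. Origin at the centre of its underside.
Mind the look-alikes: they are no part of the job. Of the things like the part that bears lens_mid, leave any that is purple or yellow; of the rest the smaller one is meant.

How it is judged:
On the way:
1. the lens tube is laid in the V (within 2 mm of its axis, touching it), flange towards the camera, with a gap of more than 3 mm to the camera's flange (x of lens_mid in the frame of v_home between -0.002 and 0.002 m and z of lens_mid in the frame of v_home between -0.002 and 0.002 m and angle between the y axis of lens_mid and the y axis of v_home, either way round below 0.05 rad and y of lens_face in the frame of camera_face between -0.025 and -0.003 m and (contact force between lens and v_face_left above 0.3 N or contact force between lens and v_face_right above 0.3 N)), for 0.2 s.
At the end, for the whole second after the job is handed in: The lens tube lies within 2 mm and 0.03 rad of the V's axis, its flange less than 1.5 mm from the camera's flange, presses on each V face with more than 4 N, is still touched by the gripper and is at rest (under 20 mm/s) (x of lens_mid in the frame of v_home between -0.002 and 0.002 m and z of lens_mid in the frame of v_home between -0.002 and 0.002 m and angle between the y axis of lens_mid and the y axis of v_home, either way round below 0.03 rad and y of lens_face in the frame of camera_face between -0.0015 and 0.002 m and contact force between lens and v_face_left above 4 N and contact force between lens and v_face_right above 4 N and contact force between the fingers and lens above 1 N and linear speed of lens below 0.02 m/s); the arm keeps its last pose, push and grip.
It fails at once if the lens tube is pressed or knocked hard into the V (more than 50 N on a face) (contact force between lens and v_face_left above 50 N or contact force between lens and v_face_right above 50 N).
It fails at once if the ring clamp is moved more than 15 mm (distance of ring_clamp from where it was at the start of the episode above 0.015 m).
It fails at once if the jar is moved more than 15 mm (distance of ball_jar from where it was at the start of the episode above 0.015 m).
It fails at once if the nozzle is moved more than 15 mm (distance of nozzle from where it was at the start of the episode above 0.015 m).
It fails at once if the lens tube is let go of in the air (dropped), over 6 mm higher than its seat in the V (contact force between the fingers and lens below 0.05 N and z of lens_mid in the frame of v_home above 0.006 m).
It also fails if it takes over 67 s, if anything falls off the work surface, if the arm or the gripper's body presses on something with over 40 N, if the wrist force passes 120 N, or if a joint passes its speed limit or range.

### The arm

A 6-joint arm with a two-finger parallel gripper is mounted at the origin on the work surface. World frame = base frame: x ahead of the robot, y to its left, z up, the work surface at z = 0. Lengths are in m, angles in rad, forces in N, time in s.
With the tool pointing down it reaches from about 0.35 to 0.975 m from the base axis. Payload 4.9 kg.
Tool frame: the origin (TCP) lies at the very end of the fingers, on their centre line; the grasp point (between the pads) lies 19 mm behind it; z points along the fingers, x is the direction in which the jaws open and shut, and the axes are right-handed (so a half turn about z gives the same grasp; the last joint's range is limited). The gripper opens to 85 mm and grips with 20 to 120 N. Pads are 22 mm wide; open, the fingers measure 114 mm over their backs; the gripper's body (76 mm by 85 mm) begins 54 mm behind the grasp point. The pads swing forward as they close: fully open they stand 13 mm farther back than shut.
Start: joints at [-1.46, 0.053, 1.613, -0, 1.476, -0.119], TCP at [0.142, -0.609, 0.231] pointing down, gripper open.
Joint ranges: [-3.01, 3.01], [-1.01, 2.22], [0.06, 2.58], [-1.02, 4.17], [0.09, 2.62], [-3.14, 3.14]. Speed limits (rad/s): [2.57, 2.57, 3.14, 3.14, 3.14, 3.14].

### API

Orientations are given as a rotation vector (axis times angle).
In Python, from station import monitor, imaging, ticket gives the robot as it stands.
- The arm moves only by the tool step_arm, never from a script. Its argument "targets" is one flat list of numbers, 4 for each row, row after row: the shift along the tool's x, y, z in m, then the turn about the tool's z in rad. In form: [tx, ty, tz, roll, tx, ty, tz, roll, ...]. A call has 1 to 12 rows; each row is the pose to reach, as a shift and turn from the pose measured when the call began, along the tool's axes at that moment; what a row does not reach only later rows make up. A row lasts 1/12 s, in which the tool goes at most 41.7 mm and 7.16 degrees, less where a joint would pass 70% of its speed; a pose out of reach is approached as far as the arm can. A call with a gripper value outside its range is refused whole. "grip" is the finger opening in m, from 0 to 0.0854, set as the call begins (left out, the last holds). The fingers move at their own pace and stop on an object; "force" is the grip in N (left out, the last holds). Time passes only in rows, so rows that repeat a pose let the fingers close. It gives the time, the measured TCP pose, the force and the opening at its end, in the units of the state.
- monitor.get_obs(): the state, without advancing time (a new reading comes with each control period).
- imaging.get_image(name): name is "scene" or "top" or "wrist"; returns a dict with "color" (384x512x3 uint8, red, green, blue), "depth" (384x512 float32, m along the optical axis (not along the pixel's ray), 0 where there is no reading), "fov_y" (degrees; the focal length in pixels is half the picture's height over the tangent of half this angle, whatever the lens; pixels are square), "cx", "cy" (the principal point, pixels), "R" (3x3) and "t" (3): a world point X has camera coordinates R X + t. Camera axes: x right, y down, z forward; pixel columns grow to the right and rows downward; lengths in m; the calibration is good to about 2 mm. A picture is of the moment at which its call begins.
- ticket.finish_job(): hands the job in, once; it reports no verdict.
Trained networks look in a picture, given as the dict that the camera call returned (one of the last four; its "shot" number tells which), for a name from the list of things; names that differ only in an ending like _2 or _b are one class to them, and where a whole thing is asked for, a point or a joint stands for the part that bears it (a point fixed in the world has none). Each returns a list of dicts, best first, with "score" (0 to 1); they miss things now and then, are a little off and sometimes report something else, mostly with a low value. They report only what shows in the picture. A call takes as long as a camera call. They do not tell look-alikes from the thing itself.
- imaging.search_frame(name, picture): "uv" ([column, row] in pixels, amid what is visible of it).
- imaging.mark_of(name, picture): "uv" ([column, row] in pixels: a listed point, or the origin of a listed thing).
The state is a dict: "t": time; "q": joint angles; "dq": joint speeds; "effort": joint torques, N m; "tool_pos": TCP position; "tool_rot": TCP orientation; "contact_force": force on the tool from outside, world axes, zero at the start; "wrist_torque": the same for the moment, N m; "opening": finger opening in m.
Only numpy, scipy, OpenCV 4.12 (cv2) and the standard library are available. Lean on these libraries where they do the work, as an engineer would, in place of code of your own. Each camera call takes 0.05 s, during which the arm holds its last target.

## Working session

There is one attempt and no reset: what is moved stays moved. The work goes in short steps, Python scripts to look and compute and a tool call to move; the robot and the scene stay as the last step left them, time stands still between calls to the robot, and variables do not carry over. Pictures are saved under pics/ and viewed, and the job is handed in when it is done.

Besides the shell and the picture viewer there is one more tool, called after "Request:" as a command line: name --argument value ..., lists and objects as JSON in quotes. step_arm: Moves the arm, as the interface text tells. Its arguments: {"type":"object","properties":{"targets":{"type":"array","items":{"type":"number"}},"grip":{"type":"number"},"force":{"type":"number"}},"required":["targets"]}

```bash
mkdir -p pics; cat > h.py <<'E'
import numpy as np,cv2
from station import monitor,imaging,ticket
def f(p): return 192/np.tan(np.radians(p["fov_y"])/2)
def world(p,uv,d=None):
    u,v=uv
    if d is None:
        d=float(p["depth"][int(round(v)),int(round(u))])
    c=np.array([(u-p["cx"])/f(p)*d,(v-p["cy"])/f(p)*d,d])
    return np.array(p["R"]).T@(c-np.array(p["t"]))
def at_z(p,uv,z):
    R=np.array(p["R"]);C=-R.T@np.array(p["t"])
    r=R.T@np.array([(uv[0]-p["cx"])/f(p),(uv[1]-p["cy"])/f(p),1])
    return C+r*(z-C[2])/r[2]
def pix(p,X):
    c=np.array(p["R"])@np.array(X)+np.array(p["t"]); return c[:2]/c[2]*f(p)+np.array([p["cx"],p["cy"]])
def save(p,n): cv2.imwrite("pics/%s.png"%n,p["color"][:,:,::-1])
E
python3 - <<'E'
from h import *
np.set_printoptions(precision=4,suppress=True)
o=monitor.get_obs();print(o)
for n in ["top","scene"]:
    p=imaging.get_image(n);save(p,n+"0");print(n,p["fov_y"],p["R"],p["t"])
    for k,z in [("lens_mid",.046),("lens_face",.046),("v_home",.064),("camera_face",.064),("tray",0),("vblock",0),("ring_clamp",0),("ball_jar",0),("nozzle",0)]:
        for r in imaging.mark_of(k,p)[:4]: print(k,r["score"],np.array(r["uv"]),at_z(p,r["uv"],z))
E
```

```text
{'t': 0.0, 'q': array([-1.46  ,  0.0533,  1.6143, -0.    ,  1.476 , -0.119 ]), 'dq': array([ 0.0013,  0.0015, -0.002 ,  0.0016, -0.    , -0.    ]), 'effort': array([  0.0007, -39.3683, -37.0171,  -0.0001,   0.007 ,  -0.    ]), 'tool_pos': array([ 0.1423, -0.6079,  0.2301]), 'tool_rot': array([-2.4603,  1.9513,  0.0023]), 'contact_force': array([0.3732, 0.1275, 0.8273]), 'wrist_torque': array([-0.0169, -0.0165,  0.036 ]), 'opening': 0.08546384670882184}
top 53.822086635999 [[ 0.0103 -0.9999 -0.0087]
 [-0.993  -0.0092 -0.1178]
 [ 0.1178  0.0099 -0.993 ]] [-0.0865  0.5155  0.9328]
lens_mid 0.98 [306.7 201.6] [ 0.5056 -0.2135  0.046 ]
lens_mid 0.97 [295.3 285.1] [ 0.3009 -0.1845  0.046 ]
lens_mid 0.86 [330.8 132.2] [ 0.6843 -0.276   0.046 ]
lens_mid 0.63 [405.1 205.6] [ 0.4979 -0.458   0.046 ]
lens_face 0.95 [385.2 176.3] [ 0.5714 -0.4109  0.046 ]
lens_face 0.88 [287.2 207.5] [ 0.4904 -0.1649  0.046 ]
lens_face 0.8 [343.8 109.2] [ 0.7453 -0.3102  0.046 ]
lens_face 0.76 [310.  257.8] [ 0.367  -0.2208  0.046 ]
v_home 0.84 [151.1 207.8] [0.4848 0.1702 0.064 ]
camera_face 0.82 [126.2 199.4] 
[... 610 characters left out ...]
-0.2231  0.046 ]
lens_mid 0.61 [258.  140.5] [ 0.3097 -0.1788  0.046 ]
lens_mid 0.59 [150.  144.7] [ 0.5034 -0.4485  0.046 ]
lens_face 0.86 [231.2 182. ] [ 0.4937 -0.1536  0.046 ]
lens_face 0.65 [141.3 164.2] [ 0.579  -0.4155  0.046 ]
lens_face 0.65 [234.2 148.2] [ 0.3771 -0.2221  0.046 ]
lens_face 0.64 [127.5 223.5] [ 0.7576 -0.302   0.046 ]
v_home 0.97 [339.9 226.5] [0.4802 0.1734 0.064 ]
camera_face 0.72 [357.  245.5] [0.5092 0.2327 0.064 ]
tray 0.64 [210. 186.] [ 0.5089 -0.2214 -0.    ]
vblock 0.65 [347.5 250.7] [0.4939 0.2131 0.    ]
ring_clamp 0.68 [288.2 203.1] [0.4401 0.0051 0.    ]
ball_jar 0.68 [259.5 244.2] [0.6009 0.0082 0.    ]
nozzle 0.77 [236.5 263.4] [ 0.6814 -0.0112  0.    ]
```

View pics/top0.png

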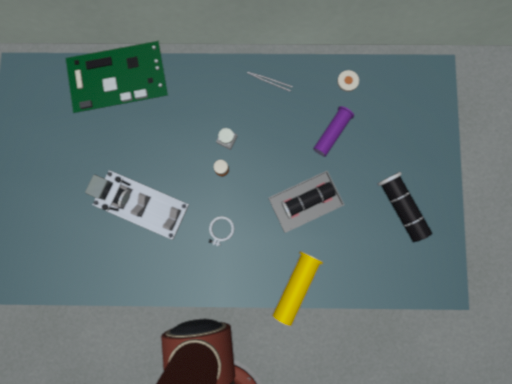

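View pics/scene0.png

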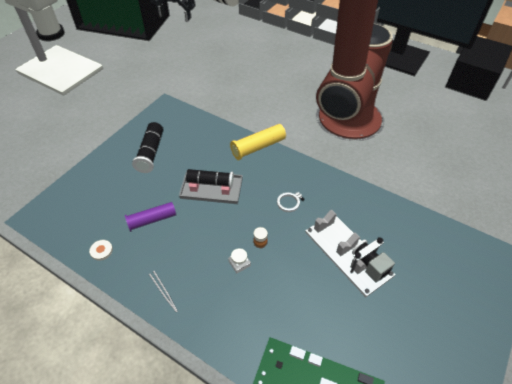

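The top view shows the tray with the smaller black tube at about (306,201), flange at (288,208). The larger black one at (405,206) and the purple and yellow ones are look-alikes. The V-block is at (140,205) with its camera on the left, at (100,188). I'll move over the tray first.

```bash
cat >> h.py <<'E'
from scipy.spatial.transform import Rotation as Ro
np.set_printoptions(precision=4,suppress=True)
def goto(xyz,yaw):
    "yaw: world angle of tool x (deg), mod 180 handled by caller"
    o=monitor.get_obs();R=Ro.from_rotvec(o["tool_rot"]).as_matrix()
    d=R.T@(np.array(xyz)-o["tool_pos"])
    y0=np.arctan2(R[1,0],R[0,0]); dy=np.radians(yaw)-y0
    dy=(dy+np.pi)%(2*np.pi)-np.pi
    print("t",o["t"],"pos",o["tool_pos"],"yaw",np.degrees(y0),"tilt",R[:,2],"F",o["contact_force"],"open",o["opening"])
    print("move",d,"roll",-dy)
E
python3 -c "
from h import *
goto([.505,-.216,.25],15.7)"
```

```text
t 1.0 pos [ 0.1423 -0.6086  0.2313] yaw -76.83430962190869 tilt [-0. -0. -1.] F [ 0.9389 -0.2986 -0.5654] open 0.08544523797146411
move [-0.2996 -0.4425 -0.0187] roll -1.6150283739621756
```

Request:
step_arm --targets '[-0.3, -0.4425, -0.019, -1.615, -0.3, -0.4425, -0.019, -1.615, -0.3, -0.4425, -0.019, -1.615, -0.3, -0.4425, -0.019, -1.615, -0.3, -0.4425, -0.019, -1.615, -0.3, -0.4425, -0.019, -1.615, -0.3, -0.4425, -0.019, -1.615, -0.3, -0.4425, -0.019, -1.615, -0.3, -0.4425, -0.019, -1.615, -0.3, -0.4425, -0.019, -1.615, -0.3, -0.4425, -0.019, -1.615, -0.3, -0.4425, -0.019, -1.615]'

```text
t: 2.0
tool_pos: [0.4823, -0.2395, 0.2495]
tool_rot: [3.13, 0.259, 0.001]
contact_force: [0.6, -0.1, 0.8]
opening: 0.0852
```

```bash
python3 -c "
from h import *
goto([.505,-.216,.25],15.7)"
```

```text
t 2.0 pos [ 0.4823 -0.2395  0.2495] yaw 9.466654619753228 tilt [ 0.0007 -0.0006 -1.    ] F [ 0.6408 -0.1361  0.8248] open 0.08524407155246155
move [ 0.0262 -0.0195 -0.0005] roll -0.10879240029928416
```

Request:
step_arm --targets '[0.026, -0.0195, 0, -0.109, 0.026, -0.0195, 0, -0.109, 0.026, -0.0195, 0, -0.109]'

```text
t: 2.25
tool_pos: [0.5056, -0.2146, 0.2495]
tool_rot: [3.111, 0.434, 0.001]
contact_force: [-0.4, -0.8, -1.0]
opening: 0.0857
```

```bash
python3 - <<'E'
from h import *
goto([.505,-.216,.25],15.7)
p=imaging.get_image("wrist");save(p,"wrist1");print(p["fov_y"],p["R"],p["t"])
for k,z in [("lens_mid",.046),("lens_face",.046),("tray",0)]:
    for r in imaging.mark_of(k,p)[:4]: print(k,r["score"],np.array(r["uv"]),at_z(p,r["uv"],z))
d=p["depth"];h=np.zeros((384,512,3))
v,u=np.mgrid[:384,:512];F=f(p)
c=np.stack([(u-p["cx"])/F*d,(v-p["cy"])/F*d,d],-1)
X=(c-p["t"])@p["R"]
m=(d>0)&(X[...,2]>.052)&(X[...,2]<.09)&(abs(X[...,0]-.505)<.09)&(abs(X[...,1]+.216)<.09)
P=X[m];print(m.sum(),P.min(0),P.max(0))
top=P[P[:,2]>.060]
r=cv2.minAreaRect(P[:,:2].astype(np.float32)*1000);print(r)
c0,s=top[:,:2].mean(0),np.linalg.svd(top[:,:2]-top[:,:2].mean(0),full_matrices=False)[2][0];print(c0,s,np.degrees(np.arctan2(s[1],s[0])))
E
```

```text
t 2.25 pos [ 0.5056 -0.2146  0.2495] yaw 15.88020147452661 tilt [ 0.0005 -0.0009 -1.    ] F [-0.445  -0.7884 -0.9526] open 0.08574590258827963
move [-0.001   0.0012 -0.0005] roll 0.003145109047438144
69.09642619712227 [[ 0.9617  0.2741 -0.0002]
 [ 0.2649 -0.929   0.2583]
 [ 0.0707 -0.2485 -0.9661]] [-0.428  -0.371   0.3066]
lens_mid 0.97 [201.1 310.1] [ 0.4932 -0.4415  0.046 ]
lens_mid 0.68 [257.5 165.8] [ 0.5127 -0.2136  0.046 ]
lens_mid 0.65 [364.5 241. ] [ 0.6811 -0.2733  0.046 ]
lens_mid 0.61 [89.1 96.8] [ 0.2979 -0.1886  0.046 ]
lens_face 0.96 [259.4 305.8] [ 0.5729 -0.4111  0.046 ]
lens_face 0.76 [391.7 271.1] [ 0.7349 -0.3058  0.046 ]
lens_face 0.66 [248.8 115.4] [ 0.4854 -0.1573  0.046 ]
3274 [ 0.4638 -0.2807  0.0521] [ 0.5565 -0.1476  0.0716]
((512.2971801757812, -214.90533447265625), (45.569732666015625, 130.36846923828125), 25.84923553466797)
[ 0.5107 -0.2113] [ 0.4329 -0.9015] -64.35056437744765
```

View pics/wrist1.png

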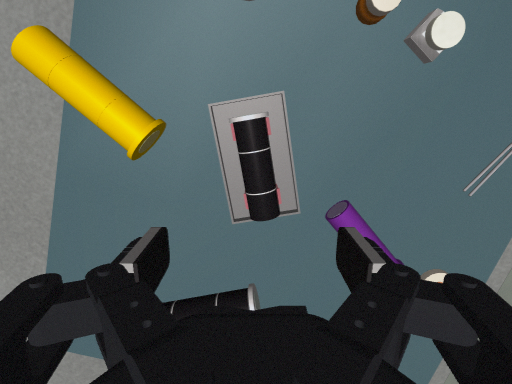

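The tube in the tray is level, with its axis at 115.7° and centre near (0.512,-0.215). The flange is at the top of the picture (250,117). Before grasping, I'll measure the V-block with the view clear.

```bash
python3 -c "
from h import *
goto([.482,.172,.28],-22)"
```

```text
t 2.45 pos [ 0.5041 -0.217   0.2494] yaw 15.585618502252583 tilt [ 0.0005 -0.0008 -1.    ] F [ 0.1519  0.0157 -0.1068] open 0.08555210202747394
move [ 0.0833 -0.3806 -0.0309] roll 0.6559927942628074
```

Request:
step_arm --targets '[0.083, -0.38, -0.031, 0.656, 0.083, -0.38, -0.031, 0.656, 0.083, -0.38, -0.031, 0.656, 0.083, -0.38, -0.031, 0.656, 0.083, -0.38, -0.031, 0.656, 0.083, -0.38, -0.031, 0.656, 0.083, -0.38, -0.031, 0.656, 0.083, -0.38, -0.031, 0.656, 0.083, -0.38, -0.031, 0.656, 0.083, -0.38, -0.031, 0.656, 0.083, -0.38, -0.031, 0.656, 0.083, -0.38, -0.031, 0.656]'

```text
t: 3.45
tool_pos: [0.4818, 0.1716, 0.2803]
tool_rot: [3.083, -0.598, 0.002]
contact_force: [0.7, -0.7, -1.1]
opening: 0.0855
```

```bash
python3 - <<'E'
from h import *
goto([.482,.172,.28],-22)
p=imaging.get_image("wrist");save(p,"wrist2");np.savez("w2.npz",**{k:p[k] for k in ["color","depth","fov_y","cx","cy","R","t"]})
for k,z in [("v_home",.064),("camera_face",.064),("vblock",0)]:
    for r in imaging.mark_of(k,p)[:4]: print(k,r["score"],np.array(r["uv"]),at_z(p,r["uv"],z))
d=p["depth"]
v,u=np.mgrid[:384,:512];F=f(p)
c=np.stack([(u-p["cx"])/F*d,(v-p["cy"])/F*d,d],-1)
X=(c-p["t"])@p["R"]
m=(d>0)&(X[...,2]>.004)&(X[...,2]<.11)&(abs(X[...,0]-.495)<.15)&(abs(X[...,1]-.2)<.17)
P=X[m]
pl=P[(P[:,2]<.018)&(P[:,2]>.008)];r=cv2.minAreaRect(pl[:,:2].astype(np.float32)*1000);print("plate",r,np.median(pl[:,2]))
np.save("P.npy",P)
z=np.clip((X[...,2])/.11*255,0,255).astype(np.uint8);z[~m]=0
cv2.imwrite("pics/h2.png",cv2.applyColorMap(z,cv2.COLORMAP_JET))
E
```

```text
t 3.45 pos [0.4818 0.1716 0.2803] yaw -21.947384827821846 tilt [ 0.0008 -0.0012 -1.    ] F [ 0.7016 -0.7013 -1.0892] open 0.08545018574068028
move [ 0.     -0.0005  0.0003] roll 0.0009183079910126679
v_home 0.56 [253. 159.] [0.485  0.1765 0.064 ]
v_home 0.53 [355.  225.4] [0.5814 0.0376 0.064 ]
camera_face 0.83 [253.9 104.7] [0.5113 0.239  0.064 ]
camera_face 0.53 [267.7 257.7] [0.4514 0.0364 0.064 ]
camera_face 0.52 [252.6 124.4] [0.5009 0.2175 0.064 ]
plate ((481.46246337890625, 173.83993530273438), (323.55511474609375, 100.14147186279297), 67.36341857910156) 0.011871749755855053
```

View pics/wrist2.png

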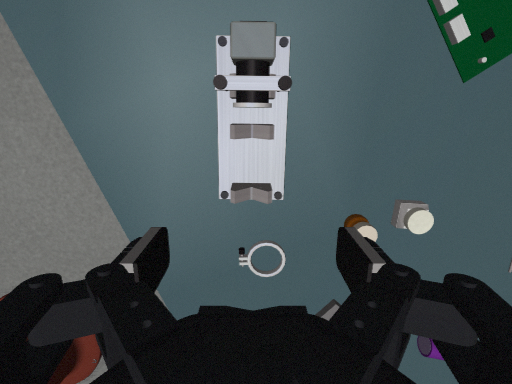

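View pics/h2.png

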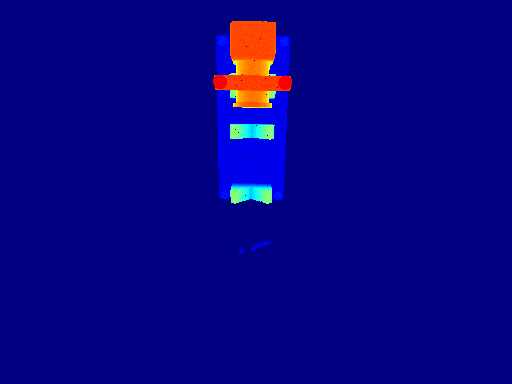

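```bash
python3 - <<'E'
from h import *
P=np.load("P.npy")
a=np.radians(67.5)
e=lambda a:(np.array([np.sin(a),-np.cos(a)]),np.array([np.cos(a),np.sin(a)]))
o=np.array([.485,.1765])
ex,ey=e(a); xy=np.c_[(P[:,:2]-o)@ex,(P[:,:2]-o)@ey]
pl=P[(P[:,2]<.015)&(P[:,2]>.009)&(abs(xy[:,0])<.06)&(xy[:,1]>-.1)]
r=cv2.minAreaRect(pl[:,:2].astype(np.float32)*1000);print("plate",r)
# V fit: faces z = zv+|x-x0|, depends on a
from scipy.optimize import least_squares
S=P[(P[:,2]>.037)&(P[:,2]<.056)&(abs(xy[:,0])<.02)&(xy[:,1]<.06)&(xy[:,1]>-.08)]
def res(q):
    ex,_=e(q[1]); x=(S[:,:2]-o)@ex-q[0]
    return S[:,2]-q[2]-np.abs(x)
s=least_squares(res,[0,a,.036],loss="soft_l1",f_scale=.001)
print("x0",s.x[0],"ang",np.degrees(s.x[1]),"axis z",s.x[2]+.02*2**.5,np.std(s.fun),len(S))
ex,ey=e(s.x[1]);o2=o+ex*s.x[0]
x=(P[:,:2]-o2)@ex;y=(P[:,:2]-o2)@ey
for lo,hi,n in [(.045,.06,"shoulder"),(.05,.062,"sad")]:
    k=(P[:,2]>lo)&(P[:,2]<hi)&(abs(x)<.032)&(y<.06)
    for c in [(-.09,-.02),(0,.06)]:
        kk=k&(y>c[0])&(y<c[1]);print(n,np.percentile(y[kk],[.5,5,95,99.5]),np.percentile(x[kk],[.5,99.5]),P[kk,2].max())
k=(P[:,2]>.07)&(P[:,2]<.095)&(abs(x)<.028)&(y<.085)
print("camflange y",np.percentile(y[k],[.2,1,5,50]),np.percentile(x[k],[1,99]),P[k,2].max())
print(o2)
for nm in ["camera_face"]:pass
E
```

```text
plate ((499.47320556640625, 217.03024291992188), (229.9647979736328, 100.14147186279297), 67.36341857910156)
x0 -0.00219132730084414 ang 67.42636245725888 axis z 0.06368864349123114 0.0023421961416492465 738
shoulder [-0.0626 -0.0615 -0.0447 -0.0444] [-0.0291  0.028 ] 0.059410630073633196
shoulder [0.0254 0.0261 0.0425 0.0433] [-0.0283  0.0282] 0.059396616414544655
sad [-0.0626 -0.0615 -0.0449 -0.0445] [-0.0291  0.028 ] 0.059410630073633196
sad [0.0255 0.0262 0.0425 0.0431] [-0.0283  0.0282] 0.059396616414544655
camflange y [0.0649 0.0649 0.0658 0.075 ] [-0.0224  0.0238] 0.09160264433410152
[0.483  0.1773]
```

V measured: home is about (0.4832,0.1777), axis angle 67.4°, axis height 63.7 mm (64 expected). The saddle edges match the given sizes. Now back to grasp.

```bash
python3 -c "
from h import *
goto([.5123,-.2149,.14],25.65)"
```

```text
t 3.65 pos [0.4821 0.1698 0.2799] yaw -22.15605996005443 tilt [ 0.0002 -0.0011 -1.    ] F [-0.3182 -0.5131  0.4608] open 0.08548979543703679
move [0.1729 0.3448 0.1404] roll -0.8343731487087789
```

Request:
step_arm --targets '[0.173, 0.345, 0.14, -0.834, 0.173, 0.345, 0.14, -0.834, 0.173, 0.345, 0.14, -0.834, 0.173, 0.345, 0.14, -0.834, 0.173, 0.345, 0.14, -0.834, 0.173, 0.345, 0.14, -0.834, 0.173, 0.345, 0.14, -0.834, 0.173, 0.345, 0.14, -0.834, 0.173, 0.345, 0.14, -0.834, 0.173, 0.345, 0.14, -0.834, 0.173, 0.345, 0.14, -0.834, 0.173, 0.345, 0.14, -0.834]'

```text
t: 4.65
tool_pos: [0.5101, -0.2199, 0.1379]
tool_rot: [-3.066, -0.685, 0.005]
contact_force: [-0.2, 0.2, -0.2]
opening: 0.0852
```

```bash
python3 - <<'E'
from h import *
p=imaging.get_image("wrist");save(p,"wrist3")
d=p["depth"]
v,u=np.mgrid[:384,:512];F=f(p)
c=np.stack([(u-p["cx"])/F*d,(v-p["cy"])/F*d,d],-1)
X=(c-p["t"])@p["R"]
m=(d>0)&(X[...,2]>.052)&(X[...,2]<.09)&(abs(X[...,0]-.512)<.08)&(abs(X[...,1]+.215)<.08)
P=X[m];print(m.sum(),P.min(0),P.max(0))
print(cv2.minAreaRect(P[:,:2].astype(np.float32)*1000))
top=P[P[:,2]>.060];c0,s=top[:,:2].mean(0),np.linalg.svd(top[:,:2]-top[:,:2].mean(0),full_matrices=False)[2][0];print(c0,np.degrees(np.arctan2(s[1],s[0])))
goto([.5123,-.2149,.025],25.65)
E
```

```text
6976 [ 0.4644 -0.2815  0.052 ] [ 0.5567 -0.1473  0.071 ]
((512.9515380859375, -214.76058959960938), (44.838356018066406, 130.67018127441406), 26.199556350708008)
[ 0.5098 -0.2098] -64.36379935800893
t 4.7 pos [ 0.5106 -0.2178  0.1389] yaw 25.288689811013313 tilt [-0.0023  0.0004 -1.    ] F [-0.3217 -0.0264  1.0478] open 0.08539293083444252
move [ 0.003  -0.0018  0.1139] roll -0.006306052418820762
```

View pics/wrist3.png

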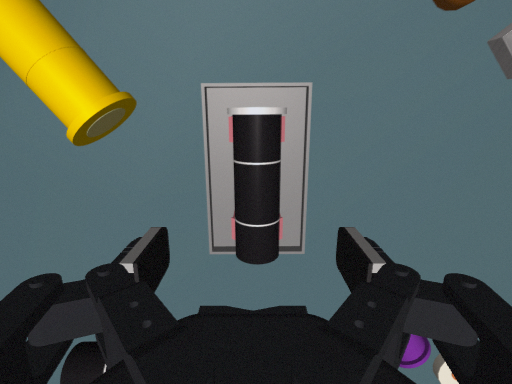

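The tube sits centred between the fingers (axis column ~257, flange at (258,110)). Descending.

Request:
step_arm --targets '[0.003, -0.002, 0.03, -0.006, 0.003, -0.002, 0.06, -0.006, 0.003, -0.002, 0.085, -0.006, 0.003, -0.002, 0.1, -0.006, 0.003, -0.002, 0.11, -0.006, 0.003, -0.002, 0.114, -0.006, 0.003, -0.002, 0.114, -0.006, 0.003, -0.002, 0.114, -0.006]'

```text
t: 5.37
tool_pos: [0.5131, -0.215, 0.0262]
tool_rot: [3.063, 0.697, -0.001]
contact_force: [1.3, -0.1, -0.1]
opening: 0.0857
```

```bash
python3 -c "
from h import *
goto([.5126,-.2148,.026],25.65)"
```

```text
t 5.3667 pos [ 0.5131 -0.215   0.0262] yaw 25.6374959035434 tilt [-0.0005 -0.0006 -1.    ] F [ 1.2996 -0.0819 -0.0608] open 0.08568288055188672
move [-0.0003 -0.0004  0.0002] roll -0.0002182376531547625
```

Request:
step_arm --targets '[0, 0, 0, 0, 0, 0, 0, 0, 0, 0, 0, 0, 0, 0, 0, 0, 0, 0, 0, 0, 0, 0, 0, 0, 0, 0, 0, 0, 0, 0, 0, 0, 0, 0, 0, 0, 0, 0, 0, 0, 0, 0, 0, 0, 0, 0, 0, 0]' --grip 0.03 --force 50

```text
t: 6.37
tool_pos: [0.5119, -0.2161, 0.0272]
tool_rot: [3.062, 0.698, -0.007]
contact_force: [-7.9, -2.1, 6.2]
opening: 0.0387
```

```bash
python3 -c "
from h import *
goto([.5126,-.2148,.026],25.65)
p=imaging.get_image('wrist');save(p,'wrist4')"
```

```text
t 6.3667 pos [ 0.5119 -0.2161  0.0272] yaw 25.674893977462254 tilt [-0.0039 -0.0025 -1.    ] F [-7.8771 -2.0569  6.167 ] open 0.03873142005989787
move [ 0.0012 -0.0009  0.0012] roll 0.0004344818706334408
```

View pics/wrist4.png

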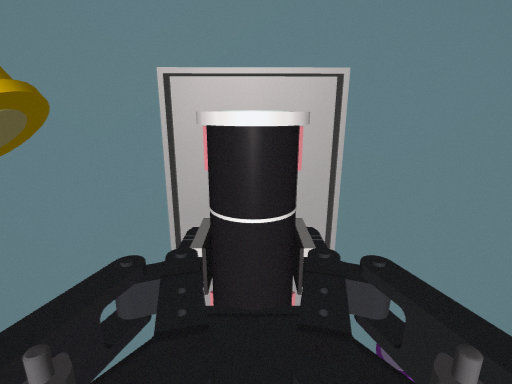

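The tube is held between the pads at its middle. Lifting.

Request:
step_arm --targets '[0, 0, -0.005, 0, 0, 0, -0.015, 0, 0, 0, -0.03, 0, 0, 0, -0.05, 0, 0, 0, -0.075, 0, 0, 0, -0.1, 0, 0, 0, -0.12, 0, 0, 0, -0.13, 0, 0, 0, -0.13, 0, 0, 0, -0.13, 0, 0, 0, -0.13, 0]'

```text
t: 7.33
tool_pos: [0.5115, -0.2152, 0.1553]
tool_rot: [-3.062, -0.698, 0.01]
contact_force: [0.0, 1.1, -2.8]
opening: 0.0386
```

```bash
python3 - <<'E'
from h import *
goto([.4832,.1777,.16],-22.6)
p=imaging.get_image('wrist');save(p,'wrist5')
o=monitor.get_obs();R=Ro.from_rotvec(o["tool_rot"]).as_matrix()
d=p["depth"]
v,u=np.mgrid[:384,:512];F=f(p)
c=np.stack([(u-p["cx"])/F*d,(v-p["cy"])/F*d,d],-1)
X=(c-p["t"])@p["R"]; T=(X-o["tool_pos"])@R
m=(d>0)&(abs(T[...,0])<.03)&(T[...,1]<-.018)&(T[...,1]>-.09)&(abs(T[...,2]+.02)<.03)
P=T[m];print(m.sum(),P.min(0),P.max(0))
# tube: cylinder fit in tool frame
from scipy.optimize import least_squares
S=P[(P[:,1]>-.056)]
def res(q):
    a=np.array([q[1],-1,q[3]]);a/=np.linalg.norm(a)
    w=S-np.array([q[0],-.04,q[2]]); w=w-np.outer(w@a,a)
    return np.linalg.norm(w,axis=1)-.02
s=least_squares(res,[0,0,-.019,0],loss="soft_l1",f_scale=.0005);print("x,dx,z,dz",s.x,np.std(s.fun),len(S))
print("flange end y",np.percentile(P[:,1],[.2,1,5]))
E
```

```text
t 7.3333 pos [ 0.5115 -0.2152  0.1553] yaw 25.678959799771064 tilt [-0.0065 -0.0009 -1.    ] F [ 0.0136  1.1492 -2.8428] open 0.03857807996322147
move [ 0.1447 -0.3663 -0.0049] roll 0.8426268079439874
10908 [-0.0224 -0.066  -0.0445] [ 0.0244 -0.018  -0.0202]
x,dx,z,dz [ 0.001   0.0015 -0.0188  0.0006] 0.0004874879965562854 8150
flange end y [-0.0659 -0.0655 -0.0642]
```

View pics/wrist5.png

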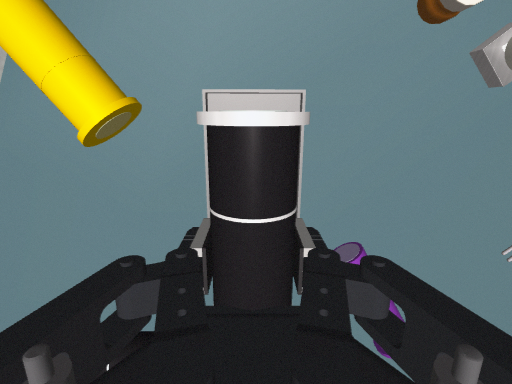

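```bash
python3 -c "
from h import *
goto([.479,.1703,.13],-22.6)"
```

```text
t 7.3833 pos [ 0.5113 -0.2151  0.1549] yaw 25.677800012584758 tilt [-0.007  -0.0006 -1.    ] F [-0.4273 -0.3888 -2.9875] open 0.03849960388682142
move [ 0.138  -0.3613  0.0249] roll 0.8426065658389641
```

Request:
step_arm --targets '[0.005, -0.013, 0, 0.03, 0.015, -0.039, 0, 0.09, 0.027, -0.072, 0, 0.165, 0.041, -0.108, 0, 0.25, 0.055, -0.144, 0, 0.335, 0.069, -0.18, 0, 0.42, 0.083, -0.216, 0, 0.505, 0.096, -0.252, 0, 0.59, 0.11, -0.288, 0, 0.672, 0.123, -0.322, 0.005, 0.75, 0.132, -0.346, 0.012, 0.808, 0.138, -0.361, 0.02, 0.843]'

```text
t: 8.38
tool_pos: [0.4777, 0.1727, 0.1333]
tool_rot: [3.079, -0.616, -0.014]
contact_force: [0.7, 0.2, -2.9]
opening: 0.0387
```

Request:
step_arm --targets '[0, 0, 0, 0]'

```text
t: 8.47
tool_pos: [0.4752, 0.1749, 0.1301]
tool_rot: [3.078, -0.611, -0.023]
contact_force: [-0.2, 0.8, -2.9]
opening: 0.0386
```

```bash
python3 - <<'E'
from h import *
goto([.479,.1703,.06],-22.6)
p=imaging.get_image('wrist');save(p,'wrist6')
p=imaging.get_image('scene');cv2.imwrite("pics/sc6.png",cv2.resize(p["color"][150:330,230:450,::-1],None,fx=3,fy=3))
E
```

```text
t 8.4667 pos [0.4752 0.1749 0.1301] yaw -22.457699820589646 tilt [-0.0147 -0.0003 -0.9999] F [-0.1501  0.8135 -2.9344] open 0.038630790305515396
move [0.0062 0.0023 0.07  ] roll 0.0024836066568894033
```

View pics/wrist6.png

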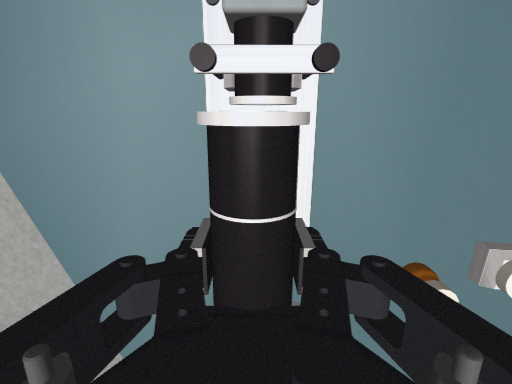

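View pics/sc6.png

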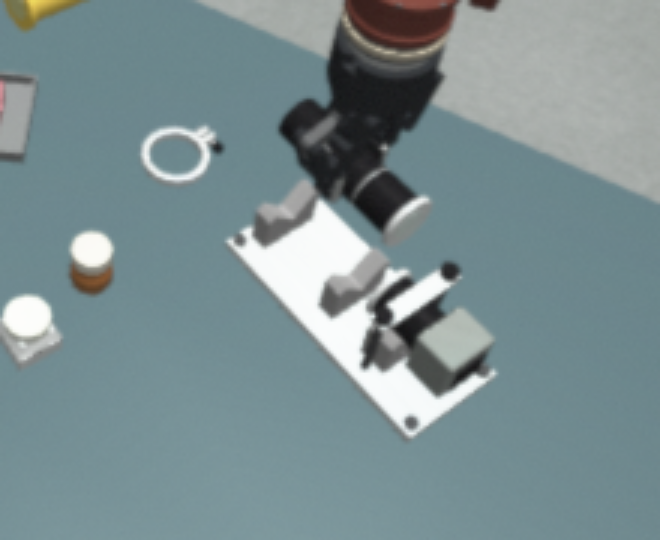

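The tube is carried over the V with its flange towards the camera and near the camera flange in this view (250,115 against 262,100). I'll correct laterally and lower part of the way.

Request:
step_arm --targets '[0.006, 0.002, 0.01, 0.0025, 0.006, 0.002, 0.025, 0.0025, 0.006, 0.002, 0.035, 0.0025, 0.006, 0.002, 0.04, 0.0025, 0.006, 0.002, 0.04, 0.0025, 0.006, 0.002, 0.04, 0.0025]'

```text
t: 9.07
tool_pos: [0.4804, 0.168, 0.0908]
tool_rot: [3.076, -0.617, -0.021]
contact_force: [-0.2, -0.1, -1.6]
opening: 0.0388
```

```bash
cat >> h.py <<'E'
def lens(p,o):
    R=Ro.from_rotvec(o["tool_rot"]).as_matrix();d=p["depth"]
    v,u=np.mgrid[:384,:512];F=f(p)
    c=np.stack([(u-p["cx"])/F*d,(v-p["cy"])/F*d,d],-1)
    X=(c-p["t"])@p["R"]; T=(X-o["tool_pos"])@R
    from scipy.optimize import least_squares
    S=T[(d>0)&(abs(T[...,0])<.03)&(T[...,1]<-.018)&(T[...,1]>-.056)&(abs(T[...,2]+.02)<.03)]
    def res(q):
        a=np.array([q[1],-1,q[3]]);a/=np.linalg.norm(a)
        w=S-np.array([q[0],-.04,q[2]]); w=w-np.outer(w@a,a)
        return np.linalg.norm(w,axis=1)-.02
    s=least_squares(res,[0,0,-.019,0],loss="soft_l1",f_scale=.0005).x
    # V frame: home, ex, ey
    a=np.radians(67.43);ex=np.array([np.sin(a),-np.cos(a),0]);ey=np.array([np.cos(a),np.sin(a),0])
    H=np.array([.4832,.1777,.064])
    ax=R@np.array([s[1],-1,s[3]]);ax/=np.linalg.norm(ax)
    pt=R@np.array([s[0],-.04,s[2]])+o["tool_pos"]
    Y=(X-H)@ey; Zx=(X-H)@ex; Z=X[...,2]-.064
    g=(d>0)&(abs(Zx)<.008)&(Z>.0215)&(Z<.027)
    ys=np.sort(Y[g&(Y>.03)&(Y<.075)]);i=np.argmax(np.diff(ys)) if len(ys)>1 else 0
    m=pt-ax*.0; m=m-ax*(((m-H)@ey)/(ax@ey))  # point at y=0
    print("lens in V frame at y=0: x",(m-H)@ex,"z",m[2]-.064,"axis x,z",ax@ex,ax[2],"pt",pt)
    print("crest ys",len(ys),ys[[0,i,min(i+1,len(ys)-1),-1]] if len(ys) else 0)
E
python3 - <<'E'
from h import *
goto([.479,.1703,.06],-22.6)
o=monitor.get_obs()
p=imaging.get_image('wrist');save(p,'wrist7');lens(p,o)
E
```

```text
t 9.0667 pos [0.4804 0.168  0.0908] yaw -22.669864600077055 tilt [-0.0138 -0.0015 -0.9999] F [-0.2431 -0.1404 -1.5976] open 0.038762848558108604
move [-0.0018 -0.0018  0.0309] roll -0.001219367301933616
lens in V frame at y=0: x 0.0015985181894428455 z 0.0453107137642219 axis x,z 0.0025031747927635145 -0.005757246451753115 pt [0.4963 0.2048 0.1091]
crest ys 348 [0.0649 0.0699 0.0727 0.0727]
```

View pics/wrist7.png

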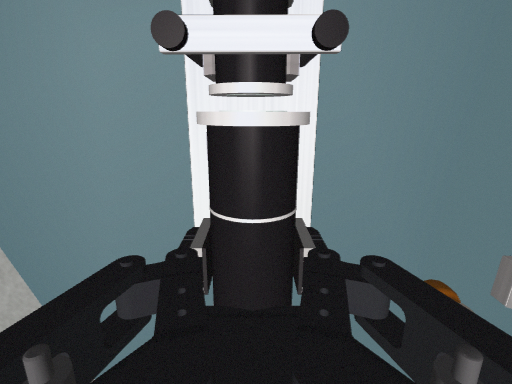

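Request:
step_arm --targets '[-0.0017, -0.001, 0.01, 0, -0.0017, -0.001, 0.022, 0, -0.0017, -0.001, 0.032, 0, -0.0017, -0.001, 0.038, 0, -0.0017, -0.001, 0.04, 0, -0.0017, -0.001, 0.04, 0, -0.0017, -0.001, 0.04, 0]'

```text
t: 9.7
tool_pos: [0.4792, 0.1698, 0.0515]
tool_rot: [3.077, -0.616, -0.019]
contact_force: [0.8, 0.4, -1.9]
opening: 0.0387
```

```bash
python3 - <<'E'
from h import *
goto([.479,.1703,.045],-22.6)
o=monitor.get_obs()
p=imaging.get_image('wrist');save(p,'wrist8');lens(p,o)
E
```

```text
t 9.7 pos [0.4792 0.1698 0.0515] yaw -22.651286392911718 tilt [-0.0127 -0.0013 -0.9999] F [ 0.7541  0.3756 -1.9186] open 0.03867618709556136
move [-0.0003 -0.0004  0.0065] roll -0.0008951164177810611
lens in V frame at y=0: x -0.0002922681183208192 z 0.006009833455739078 axis x,z 0.005032195200685358 -0.010422261578619363 pt [0.4951 0.2066 0.0697]
crest ys 3109 [0.03   0.0571 0.0648 0.0749]
```

View pics/wrist8.png

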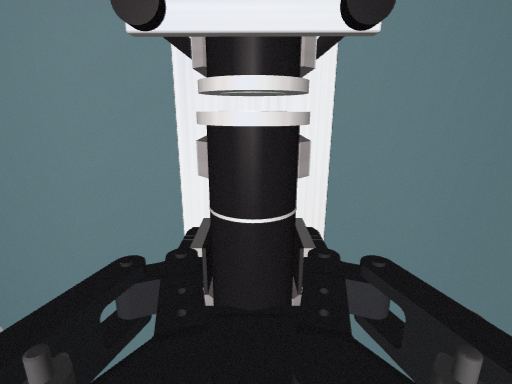

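Aligned, 7.7 mm gap, 6 mm to go. Lowering gently.

Request:
step_arm --targets '[0, 0, 0.002, 0, 0, 0, 0.004, 0, 0, 0, 0.005, 0, 0, 0, 0.0055, 0, 0, 0, 0.0055, 0, 0, 0, 0.0055, 0]'

```text
t: 10.25
tool_pos: [0.4795, 0.1698, 0.0464]
tool_rot: [3.077, -0.616, -0.018]
contact_force: [-0.5, 0.6, -2.4]
opening: 0.0387
```

```bash
python3 - <<'E'
from h import *
goto([.479,.1703,.045],-22.6)
o=monitor.get_obs()
p=imaging.get_image('wrist');lens(p,o)
E
```

```text
t 10.25 pos [0.4795 0.1698 0.0464] yaw -22.6525421376433 tilt [-0.0119 -0.0012 -0.9999] F [-0.481   0.618  -2.3584] open 0.03868271645171873
move [-0.0006 -0.0003  0.0014] roll -0.0009170332979113738
lens in V frame at y=0: x -3.7589487706577254e-05 z 0.0009282168499256255 axis x,z 0.002555643403041209 -0.00877928878419076 pt [0.4953 0.2067 0.0647]
crest ys 1458 [0.0302 0.0572 0.0648 0.0731]
```

Request:
step_arm --targets '[0, 0, 0.0005, 0, 0, 0, 0.001, 0, 0, 0, 0.0015, 0, 0, 0, 0.0015, 0, 0, 0, 0.0015, 0]'

```text
t: 10.72
tool_pos: [0.4795, 0.17, 0.0452]
tool_rot: [3.077, -0.616, -0.018]
contact_force: [-1.9, -0.2, 1.0]
opening: 0.0386
```

```bash
python3 - <<'E'
from h import *
goto([.479,.1703,.045],-22.6)
o=monitor.get_obs();print(o["wrist_torque"])
p=imaging.get_image('wrist');lens(p,o)
E
```

```text
t 10.7167 pos [0.4795 0.17   0.0452] yaw -22.63726457792626 tilt [-0.0119 -0.0011 -0.9999] F [-1.9029 -0.1806  0.9795] open 0.03859242997483176
move [-0.0006 -0.0001  0.0002] roll -0.000650389579178956
[0.1517 0.318  0.0774]
lens in V frame at y=0: x -4.8551904863515744e-05 z -0.00016689574131555085 axis x,z 0.001802570457002471 -0.0038653651236773873 pt [0.4953 0.2068 0.0637]
crest ys 1410 [0.0314 0.0314 0.0525 0.0718]
```

Request:
step_arm --targets '[0, 0, 0.0008, 0, 0, 0, 0.0008, 0, 0, 0, 0.0008, 0, 0, 0, 0.0008, 0, 0, 0, 0.0008, 0]'

```text
t: 11.18
tool_pos: [0.4796, 0.17, 0.0452]
tool_rot: [3.077, -0.616, -0.018]
contact_force: [-3.8, 0.1, 5.8]
opening: 0.0387
```

```bash
python3 - <<'E'
from h import *
goto([.479,.1703,.045],-22.6)
o=monitor.get_obs();print(o["wrist_torque"])
p=imaging.get_image('wrist');lens(p,o);save(p,'wrist9')
E
```

```text
t 11.1833 pos [0.4796 0.17   0.0452] yaw -22.628550892579156 tilt [-0.0121 -0.0011 -0.9999] F [-3.8356  0.0887  5.753 ] open 0.03866886884087864
move [-0.0006 -0.      0.0002] roll -0.000498307079889404
[0.0252 0.6749 0.128 ]
lens in V frame at y=0: x -7.54960555070583e-05 z -0.0002493985588231107 axis x,z 0.001972129318681277 -0.0036068935807587726 pt [0.4953 0.2069 0.0636]
crest ys 1414 [0.035  0.035  0.0526 0.0728]
```

View pics/wrist9.png

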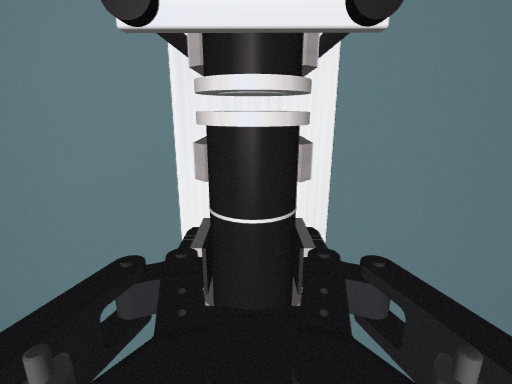

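Seated in the V with a gap of about 8 mm and moderate force. Now sliding along the V with a light down-push.

Request:
step_arm --targets '[-0.0003, 0, 0.0004, 0, -0.0003, -0.001, 0.0004, 0, -0.0003, -0.002, 0.0004, 0, -0.0003, -0.003, 0.0004, 0, -0.0003, -0.004, 0.0004, 0, -0.0003, -0.005, 0.0004, 0, -0.0003, -0.006, 0.0004, 0, -0.0003, -0.006, 0.0004, 0, -0.0003, -0.006, 0.0004, 0]'

```text
t: 11.98
tool_pos: [0.482, 0.176, 0.0452]
tool_rot: [3.078, -0.616, -0.017]
contact_force: [-1.8, -1.0, 3.9]
opening: 0.0388
```

```bash
cat > c.py <<'E'
from h import *
import sys
goto([.482,.1777,.045],-22.6)
o=monitor.get_obs();print("tau",o["wrist_torque"])
a=np.radians(67.43);F=o["contact_force"];print("F V-frame x,y,z",F[0]*np.sin(a)-F[1]*np.cos(a),F[0]*np.cos(a)+F[1]*np.sin(a),F[2])
p=imaging.get_image('wrist');lens(p,o);save(p,sys.argv[1])
E
python3 c.py wrist10
```

```text
t 11.9833 pos [0.482  0.176  0.0452] yaw -22.62257663609251 tilt [-0.0113 -0.0007 -0.9999] F [-1.8311 -0.9527  3.8577] open 0.038817866395475485
move [-0.0007 -0.0016  0.0002] roll -0.00039403663383907883
tau [-0.0577  0.4332  0.1772]
F V-frame x,y,z -1.3251775642437214 -1.5825515066802713 3.8577361372351104
lens in V frame at y=0: x -0.00013669668140689917 z -0.00026696453219368643 axis x,z 0.0029358692813530496 -0.002040476278801834 pt [0.4978 0.2128 0.0637]
crest ys 1345 [0.059  0.0638 0.0652 0.0698]
```

View pics/wrist10.png

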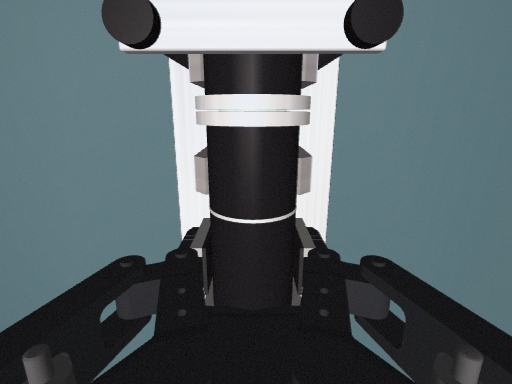

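About 1.4 mm of gap left. Creeping to flush.

Request:
step_arm --targets '[-0.0002, -0.0004, 0.0004, 0, -0.0002, -0.0008, 0.0004, 0, -0.0002, -0.0012, 0.0004, 0, -0.0002, -0.0015, 0.0004, 0, -0.0002, -0.0018, 0.0004, 0, -0.0002, -0.0018, 0.0004, 0, -0.0002, -0.0018, 0.0004, 0]'

```text
t: 12.62
tool_pos: [0.4824, 0.1768, 0.0452]
tool_rot: [3.075, -0.615, -0.018]
contact_force: [-5.0, -5.0, 8.5]
opening: 0.0384
```

```bash
python3 c.py wrist11
```

```text
t 12.6167 pos [0.4824 0.1768 0.0452] yaw -22.60336800373638 tilt [-0.0125 -0.0031 -0.9999] F [-4.9883 -4.9702  8.5226] open 0.03842684319572005
move [-0.0007 -0.0007  0.0002] roll -5.8782754419173244e-05
tau [-0.7868  0.7338  0.1002]
F V-frame x,y,z -2.69861480824021 -6.504140373264946 8.522559651940766
lens in V frame at y=0: x -0.00012098598046167586 z -0.0003412285896538525 axis x,z 0.0022703853120546935 -0.0008091810336582107 pt [0.4981 0.2137 0.0636]
crest ys 1349 [0.0473 0.0473 0.06   0.0711]
```

View pics/wrist11.png

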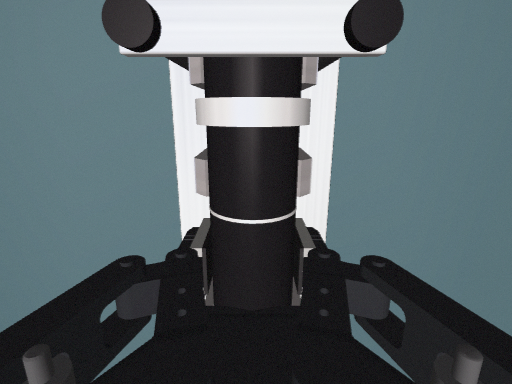

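Flush: the tube stopped after 0.9 mm, there are about 6.5 N against the camera, and no gap shows between the flanges at (252,110). Now easing the axial push and pressing down.

Request:
step_arm --targets '[-0.0004, -0.0003, 0.0005, 0, -0.0004, -0.0003, 0.0008, 0, -0.0004, -0.0003, 0.0011, 0, -0.0004, -0.0003, 0.0011, 0, -0.0004, -0.0003, 0.0011, 0, -0.0004, -0.0003, 0.0011, 0]'

```text
t: 13.17
tool_pos: [0.4824, 0.1767, 0.0451]
tool_rot: [3.074, -0.614, -0.018]
contact_force: [-5.2, -4.1, 11.3]
opening: 0.0386
```

```bash
python3 c.py wrist12
```

```text
t 13.1667 pos [0.4824 0.1767 0.0451] yaw -22.59015324563584 tilt [-0.0127 -0.0046 -0.9999] F [-5.2272 -4.1171 11.3263] open 0.03855283505409658
move [-0.0007 -0.0007  0.0001] roll 0.00017185828428978311
tau [-0.5891  0.9071  0.166 ]
F V-frame x,y,z -3.246705438488145 -5.808006021033844 11.32629201620331
lens in V frame at y=0: x -6.36824491219919e-05 z -0.00030459798563037266 axis x,z 0.0012124028254116871 -0.0016958140281948596 pt [0.4981 0.2137 0.0636]
crest ys 1358 [0.0318 0.033  0.06   0.0698]
```

Request:
step_arm --targets '[-0.0007, 0, 0.0011, 0, -0.0007, 0.0001, 0.0014, 0, -0.0007, 0.0001, 0.0014, 0, -0.0007, 0.0001, 0.0014, 0, -0.0007, 0.0001, 0.0014, 0, -0.0007, 0.0001, 0.0014, 0]'

```text
t: 13.72
tool_pos: [0.4824, 0.1767, 0.0451]
tool_rot: [3.073, -0.614, -0.017]
contact_force: [-5.1, -3.0, 10.3]
opening: 0.0383
```

```bash
python3 c.py wrist13
```

```text
t 13.7167 pos [0.4824 0.1767 0.0451] yaw -22.58976153097886 tilt [-0.0119 -0.0053 -0.9999] F [-5.0696 -3.0342 10.3474] open 0.03833393419817302
move [-0.0007 -0.0008  0.0001] roll 0.0001786949947826244
tau [-0.3635  0.809   0.0824]
F V-frame x,y,z -3.516753852603639 -4.747608227541868 10.34741023494523
lens in V frame at y=0: x -0.00010711051205589338 z -0.00030717995692879085 axis x,z 0.0019284582563042281 -0.0018587688604974953 pt [0.4981 0.2137 0.0636]
crest ys 1355 [0.0339 0.0339 0.06   0.0698]
```

View pics/wrist13.png

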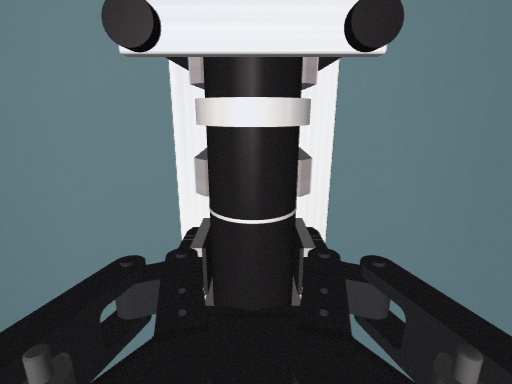

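Request:
step_arm --targets '[-0.0007, 0.0004, 0.0014, 0, -0.0007, 0.0004, 0.0017, 0, -0.0007, 0.0004, 0.002, 0, -0.0007, 0.0004, 0.002, 0, -0.0007, 0.0004, 0.002, 0, -0.0007, 0.0004, 0.002, 0]'

```text
t: 14.27
tool_pos: [0.4824, 0.1767, 0.0451]
tool_rot: [3.073, -0.614, -0.015]
contact_force: [-7.3, -2.9, 13.8]
opening: 0.0385
```

```bash
python3 c.py wrist14
```

```text
t 14.2667 pos [0.4824 0.1767 0.0451] yaw -22.58602306095425 tilt [-0.0111 -0.0054 -0.9999] F [-7.2509 -2.892  13.8494] open 0.03845941939088834
move [-0.0008 -0.0008  0.0001] roll 0.0002439436056991262
tau [-0.2852  1.0498  0.1417]
F V-frame x,y,z -5.585592337918126 -5.453440294788726 13.849365733055954
lens in V frame at y=0: x -7.697671246759004e-05 z -0.00038605548103599896 axis x,z 0.0013103164665857303 -7.852068081146258e-06 pt [0.4981 0.2137 0.0636]
crest ys 1358 [0.0503 0.0503 0.0558 0.0698]
```

Request:
step_arm --targets '[-0.001, 0.0004, 0.0018, 0, -0.0013, 0.0006, 0.0018, 0, -0.0013, 0.0006, 0.0018, 0, -0.0013, 0.0006, 0.0018, 0, -0.0013, 0.0006, 0.0018, 0, -0.0013, 0.0006, 0.0018, 0]'

```text
t: 14.82
tool_pos: [0.4824, 0.1767, 0.0451]
tool_rot: [3.074, -0.614, -0.011]
contact_force: [-4.2, -2.4, 10.9]
opening: 0.0385
```

```bash
python3 c.py wrist15
```

```text
t 14.8167 pos [0.4824 0.1767 0.0451] yaw -22.586827956481155 tilt [-0.0084 -0.0055 -0.9999] F [-4.2213 -2.4051 10.8574] open 0.038533855228788404
move [-0.0008 -0.0008  0.0001] roll 0.00022989552861973905
tau [-0.2663  0.5661  0.0947]
F V-frame x,y,z -2.9749319503806797 -3.841081753325535 10.857413405888027
lens in V frame at y=0: x -8.774934883720695e-05 z -0.000390561563287109 axis x,z 0.0011879285490531636 -0.00019760083243801726 pt [0.4981 0.2137 0.0636]
crest ys 1358 [0.0444 0.0444 0.06   0.0721]
```

Request:
step_arm --targets '[-0.0012, 0.0005, 0.002, 0, -0.0014, 0.0006, 0.0022, 0, -0.0014, 0.0006, 0.0022, 0, -0.0014, 0.0006, 0.0022, 0, -0.0014, 0.0006, 0.0022, 0, -0.0014, 0.0006, 0.0022, 0, -0.0014, 0.0006, 0.0022, 0, -0.0014, 0.0006, 0.0022, 0, -0.0014, 0.0006, 0.0022, 0, -0.0014, 0.0006, 0.0022, 0]'

```text
t: 15.7
tool_pos: [0.4825, 0.1767, 0.0451]
tool_rot: [3.074, -0.614, -0.007]
contact_force: [-4.5, -3.2, 12.3]
opening: 0.0387
```

```bash
python3 c.py wrist16; python3 c.py wrist17
```

```text
t 15.7 pos [0.4825 0.1767 0.0451] yaw -22.584739510085335 tilt [-0.0057 -0.0057 -1.    ] F [-4.5344 -3.1702 12.3071] open 0.038728836406500364
move [-0.0008 -0.0007  0.0001] roll 0.0002663457944782621
tau [-0.3624  0.7122  0.0826]
F V-frame x,y,z -2.970325381930248 -4.667714922191273 12.307072725963742
lens in V frame at y=0: x -9.006298484534889e-05 z -0.0003670295291883091 axis x,z 0.0008941574831108397 -0.0009718236243093178 pt [0.4981 0.2137 0.0636]
crest ys 1352 [0.037  0.037  0.0553 0.0701]
t 15.75 pos [0.4825 0.1767 0.0451] yaw -22.588239747050203 tilt [-0.0057 -0.0057 -1.    ] F [-4.6046 -3.4507 12.6287] open 0.03874442751374056
move [-0.0008 -0.0007  0.0001] roll 0.0002052551348414866
tau [-0.323   0.7481  0.1066]
F V-frame x,y,z -2.927516854745239 -4.953683338226102 12.628661095379707
lens in V frame at y=0: x -0.00010357340895476955 z -0.0003886111302173201 axis x,z 0.0012170431145752355 -0.0003410649238315984 pt [0.4981 0.2137 0.0636]
crest ys 1353 [0.06   0.0698 0.0721 0.0721]
```

View pics/wrist17.png

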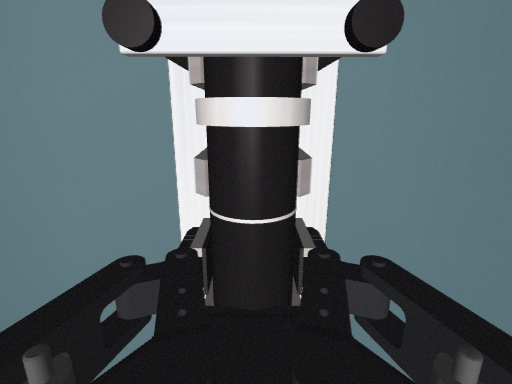

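The push is steady at 12.5 N (about 15 N on the V with the tube's weight). The axis error is about 0.1 mm across and 0.4 mm in height, and the flanges show no gap. Handing in.

```bash
python3 -c "
from h import *
print(ticket.finish_job());o=monitor.get_obs();print(o['t'],o['contact_force'],o['tool_pos'])"
```

```text
the job is handed in; nothing more can be done
None
the job is handed in; nothing more can be done
```

The smaller black lens tube is in the V-block, flush against the camera flange. The gripper still holds it and presses it down. I handed the job in at about 15.8 s; no verdict is reported.

**What I did:** I took the tube from the tray and lowered it into the V with a gap of about 8 mm. With light down-pressure I slid it along until it stopped against the camera flange, then raised the downward push.

**Last checks:**
- **Position:** the axis was about 0.1 mm off sideways, 0.4 mm low and about 0.001 rad out of line.
- **Flush fit:** no gap shows between the flanges in the wrist picture, and the tube was no longer moving.
- **Downward push:** the sensor read about 12.5 N, or about 15 N on the V with the tube's weight.
- **Force on each V face:** I estimate 13 N on the right and 9 N on the left. These come from the wrist force and ignore friction; I could not measure the faces directly.

**Not ideal:**
- **Side load:** about 3 N remained sideways; extra shifts did not fully remove it.
- **Push on the camera:** about 5 N remained along the V towards the camera.
- **Bystanders:** I did not look at the ring clamp, jar and nozzle again at the end. The path stayed above them and no unexpected contact force appeared.

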